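# Isolate the block heater and hold its cover half open

### The arm

A 6-joint arm with a two-finger parallel gripper is mounted at the origin on the work surface; the furniture and walls round the work are solid. World frame = base frame: x ahead of the robot, y to its left, z up, the work surface at z = 0. Lengths are in m, angles in rad, forces in N, time in s.
With the tool pointing down it reaches from about 0.35 to 0.975 m from the base axis. Payload 4.9 kg.
Tool frame: the origin (TCP) lies between the finger pads; the fingertips stand 14 mm ahead of it and the grasp point (between the pads) lies 5 mm behind it (manip.tcp_to_tips is the distance from the TCP to the fingertips, in m); z points along the fingers, y is the line along which they close (so a half turn about z gives the same grasp; the last joint's range is limited). The gripper opens to 85 mm and grips with 20 to 120 N. Pads are 22 mm wide; open, the fingers measure 114 mm over their backs; the gripper's body (76 mm by 85 mm) begins 54 mm behind the grasp point. The pads swing forward as they close: fully open they stand 13 mm farther back than shut.
Start: joints at [-1.443, 0.053, 1.613, -0, 1.476, -0.119], TCP at [0.153, -0.606, 0.245] pointing down, gripper open.
Joint ranges: [-3.01, 3.01], [-1.01, 2.22], [0.06, 2.58], [-1.02, 4.17], [0.09, 2.62], [-3.14, 3.14]. Speed limits (rad/s): [2.57, 2.57, 3.14, 3.14, 3.14, 3.14].

### API

Orientations are given as a unit quaternion [w, x, y, z].
In Python, from plant import manip gives the robot as it stands.
- The arm moves only by the tool servo_tool, never from a script. Its argument "moves" is a list that holds one entry, the list of rows, each a list of 7 numbers: the shift along the tool's x, y, z in mm, then the turn, a rotation vector about the tool's x, y, z in degrees, then the finger opening in mm, from 0 to 85.4. In form: [[[x, y, z, ax, ay, az, fingers], ...]]. A call has 1 to 12 rows; each row shifts and turns the commanded pose from where the row before left it, along the tool's axes as they then stand; what a row does not reach is not made up. A row lasts 1/8 s, in which the tool goes at most 62.5 mm and 10.7 degrees, less where a joint would pass 70% of its speed; a pose out of reach is approached as far as the arm can. A call with a gripper value outside its range is refused whole. The fingers move at their own pace and stop on an object; the grip force is fixed at half the most. Time passes only in rows, so rows that do not move let the fingers close. It gives the time, the measured TCP pose, the force, the opening and the grip force at its end, in the units of the state.
- manip.state(): the state, without advancing time (a new reading comes with each control period).
- manip.grab_frame(name): name is "scene" or "top" or "wrist"; returns a dict with "image" (400x640x3 uint8, blue, green, red), "mtx" (3x3 intrinsics, pixels), "eye" and "rotation" of the camera in the world. Camera axes: x right, y down, z forward; pixel columns grow to the right and rows downward; lengths in m; the calibration is good to about 2 mm. A picture is of the moment at which its call begins. There is no depth.
- manip.job_done(): hands the job in; it is judged then, once.
The state is a dict: "time": time; "joint_pos": joint angles; "joint_vel": joint speeds; "joint_efforts": joint torques, N m; "tool_pos": TCP position; "tool_rot": TCP orientation; "contact_force": force on the tool from outside, world axes, zero at the start; "ft_torque": the same for the moment, N m; "gripper_width": opening from 0.0 (shut) to 1.0 (fully open); "grasp_force": force on a finger pad.
Only numpy, scipy, OpenCV 4.12 (cv2) and the standard library are available. Lean on these libraries where they do the work, as an engineer would, in place of code of your own. Each camera call takes 0.05 s, during which the arm holds its last target. There are 200 camera calls.

### The job

Pull the link plug out of the isolator box so that the block heater is dead, and set the plug down on the bench. Only then raise the heater's hinged cover and hold it half open, at 45 degrees (give or take 7), for someone to look into the wells: the cover falls shut by itself, so finish while still holding it there, never let it drop, and leave everything else where it stands.

Things in the scene. Friction and masses are not known exactly. Their poses are not given: they have to be found in the camera images.
- heater: Block heater, a low white box fixed to the bench, 130 (x) x 120 (y) x 68 mm high, with a hinged cover on top. It may stand left or right of the isolator box, and turned a little. Origin: centre of its underside; x points from its front (display, dial and the cover's bar, towards the robot) to its back (hinge), y to its left, z up.
- cover (a joint): Angle of the heater's cover, rad: 0 shut (level), growing as its front rises, stop at 1.45; half open is 0.785. The cover is a flat aluminium frame with a clear pane, 112 x 114 x 10 mm, about 0.25 kg; its weight and a light spring close it from any angle (1 to 2 N at the bar).
- cover_bar (a point): Centre of the cover's lifting bar: round steel, 12 mm thick, 100 mm long, along the heater's y, on an 8 mm arm at each end (middle 80 mm free). Shut, it is 98 mm above the bench, 87 mm before the heater's centre, 30 mm before the cover's frame and 13 mm above the frame's top face; 143 mm from the hinge line. It moves with the cover and can turn between gripping pads. Axes: the cover's.
- cover_hinge (a point): Middle of the cover's hinge line, at the back of the heater: 55 mm behind the heater's centre and 78 mm above the bench; the line runs along the heater's y.
- isolator: Isolator box, a small grey box fixed to the bench, 80 (x) x 64 (y) x 56 mm high, with a single rectangular socket in the middle of its top. Origin: centre of its underside; x points away from its front (which faces roughly the robot), y to its left, z up.
- socket_mouth (a point): Centre of the socket's mouth, on the isolator's top, 56 mm above the bench.
- plug_grip (a point): Centre of the link plug's upright grip fin, 23 mm above the isolator's top while plugged in. Loose, 66 mm tall, 50 g: fin 14 (x) x 36 (y) x 34 mm high; under it a flange 26 x 44 x 6 that rests on the isolator, then a blade 12 x 18 x 26 in the socket, whose end is 49 mm below this point. Axes: the isolator's. Sprung detents give way at about 5 to 10 N of upward pull; clear after 26 mm.
- vial_a: Small sample vial with a coloured cap, 15 mm across, 42 mm high, standing between heater and isolator; leave alone. Origin: centre of its underside.
- vial_b: Small clear sample vial, 15 mm across, 42 mm high, standing behind the first one; leave alone. Origin: centre of its underside.
- chip_case: Flat dark case, 44 x 62 x 14 mm, lying in front; leave alone. Origin: centre of its underside.
Mind the look-alikes: they are no part of the job. Leave any brown look-alike of the part that bears plug_grip alone.

How it is judged:
On the way, in this order (a step that is already met when the one before it is completed fails the run):
1. the plug is pulled clear of the socket, with the cover still shut (distance between plug_grip and socket_mouth above 0.055 m and value of joint cover below 0.1 rad), for 0.1 s.
2. the plug lies or stands on the bench, let go and at rest, with the cover still shut (height (world z) of plug_grip between 0 and 0.058 m and linear speed of plug below 0.05 m/s and contact force between the fingers and plug below 0.05 N and value of joint cover below 0.1 rad), for 0.2 s.
At the end, for the whole second after the job is handed in: The robot still holds the cover (0.5 N or more), unmoving, at 45 degrees give or take 7 (0.663 to 0.908 rad), the plug not propping it; the plug is at rest on the bench (centre of its fin below 58 mm), out of the socket and not touched by the fingers (value of joint cover between 0.663 and 0.908 rad and velocity of joint cover between -0.1 and 0.1 rad/s and contact force between any of the fingers, the arm and cover above 0.5 N and contact force between plug and cover below 0.1 N and contact force between the fingers and plug below 0.05 N and height (world z) of plug_grip between 0 and 0.058 m and linear speed of plug below 0.05 m/s); the arm keeps its last pose, push and grip.
It fails at once if the cover is raised while the plug is still in its socket (value of joint cover above 0.1 rad and distance between plug_grip and socket_mouth below 0.045 m).
It fails at once if the cover drops (falls faster than 1.5 rad/s) (velocity of joint cover below -1.5 rad/s).
It fails at once if a vial or the case is moved by more than 30 mm (distance of any of vial_a, vial_b, chip_case from where it was at the start of the episode above 0.03 m).
It also fails if it takes over 58 s, if anything falls off the work surface, if the arm or the gripper's body presses on something with over 40 N, if the wrist force passes 120 N, or if a joint passes its speed limit or range.

## Working session

There is one attempt and no reset: what is moved stays moved. The work goes in short steps, Python scripts to look and compute and a tool call to move; the robot and the scene stay as the last step left them, time stands still between calls to the robot, and variables do not carry over. Pictures are saved under pics/ and viewed, at most 10 in all, crops included, and the job is handed in when it is done.

Besides the shell and the picture viewer there is one more tool, called after ">>>" as name(argument=value, ...), one argument or row to a line, values as JSON. servo_tool: Moves the arm, as the interface text tells. Its arguments: {"type":"object","properties":{"moves":{"type":"array"}},"required":["moves"]}

```bash
mkdir -p pics
cat > h.py <<'E'
import numpy as np, cv2
from plant import manip
from scipy.spatial.transform import Rotation as R
def ray(f,u,v):
    d=np.array(f["rotation"])@np.linalg.inv(f["mtx"])@np.array([u,v,1.]); return np.array(f["eye"]),d
def onz(f,u,v,z):
    e,d=ray(f,u,v); return e+d*(z-e[2])/d[2]
def proj(f,p):
    c=np.array(f["mtx"])@(np.array(f["rotation"]).T@(np.array(p)-f["eye"])); return c[:2]/c[2]
def snap(n,name):
    f=manip.grab_frame(n); cv2.imwrite(f"pics/{name}.png",f["image"]); np.savez(f"pics/{name}.npz",**f); return f
def load(name): return dict(np.load(f"pics/{name}.npz"))
E
python3 - <<'E'
from h import *
for n in("scene","top"):
    f=snap(n,n+"0"); print(f["eye"],f["rotation"],f["mtx"])
s=manip.state();print(s)
a=[cv2.imread(f"pics/{n}0.png") for n in("scene","top")]
E
```

```text
[0.13748187 0.43042643 0.71393146] [ 0.11507936 -0.30810434  0.87280447 -0.36061172] [[443.88151648   0.         313.02921882]
 [  0.         443.88151648 199.7593073 ]
 [  0.           0.           1.        ]]
[ 0.37552787 -0.09552282  0.91940169] [-0.0575369   0.70784621 -0.70249731  0.04626855] [[403.11767604   0.         316.98375831]
 [  0.         403.11767604 199.28222308]
 [  0.           0.           1.        ]]
{'time': 0.1, 'joint_pos': array([-1.44300670e+00,  5.33131920e-02,  1.61413884e+00,  2.79260157e-05,
        1.47600300e+00, -1.19018683e-01]), 'joint_vel': array([ 9.90500991e-05,  5.68784025e-04, -1.39151331e-03, -2.19927728e-04,
        2.49405942e-05, -7.12641460e-04]), 'joint_efforts': array([-1.56442275e-03, -3.94906569e+01, -3.71362317e+01, -2.36736978e-04,
        3.98070508e-03, -2.09399751e-06]), 'tool_pos': array([ 0.15262217, -0.60553225,  0.24418274]), 'tool_rot': array([-9.31242051e-04,  9.92395099e-01,  1.23089806e-01,  9.81525320e-06]), 'contact_force': array([-0.05917009,  0.54924298, -0.27318388]), 'ft_torque': array([-0.02507211, -0.08714382, -0.03100649]), 'grasp_force': 0.0, 'gripper_width': 0.99693394517007}
```

View pics/scene0.png

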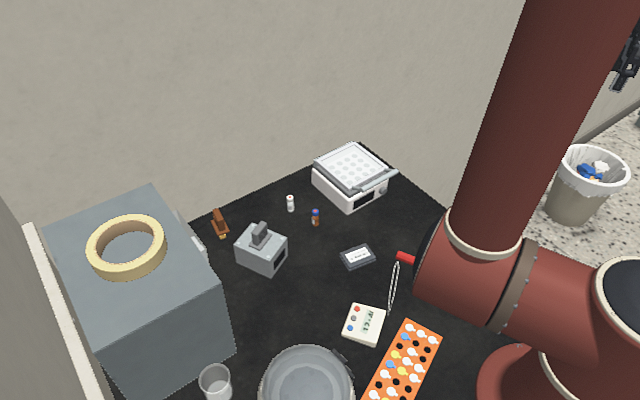

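View pics/top0.png

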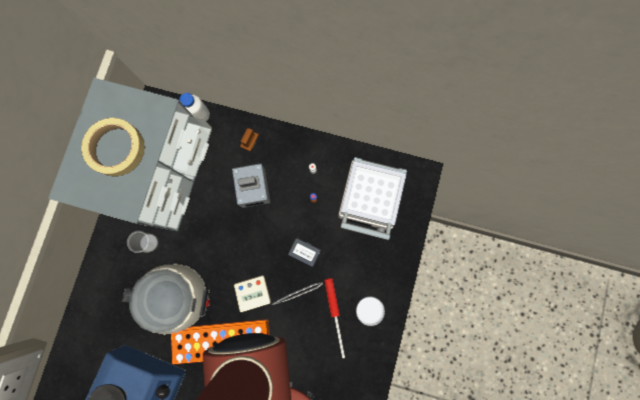

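The scene shows the heater (350,175), isolator with its grey plug (262,245), brown decoy (220,222), vials at (291,203) and (315,217), and the case at (357,257). In the top view, the heater is at (373,195), the plug at (248,183), the bar near (366,230), the vials at (313,168) and (313,197), and the case at (304,251).

```bash
sed -i 's/np.array(f\["rotation"\])/rot(f)/g' h.py
cat >> h.py <<'E'
def rot(f):
    q=np.array(f["rotation"]).ravel()
    return R.from_quat(q,scalar_first=True).as_matrix() if q.size==4 else q.reshape(3,3)
E
python3 - <<'E'
from h import *
t=load("top0");s=load("scene0")
print("axes",rot(t).round(2).tolist())
for p in([0,0,0],manip.state()["tool_pos"]): print(proj(t,p),proj(s,p))
for n,u,v,z in[("plug",248,183,.09),("heater",375,190,.08),("bar",366,231,.098),("vial a",313,197,.042),("vial b",313,168,.042),("case",304,251,.014),("decoy",249,139,.03),("corner",441,163,0),("calc",252,293,.02)]:
    print(n,onz(t,u,v,z).round(3))
a=cv2.resize(t["image"][120:280,220:420],None,fx=4,fy=4,interpolation=cv2.INTER_CUBIC)
b=cv2.resize(s["image"][130:290,200:400],None,fx=4,fy=4,interpolation=cv2.INTER_CUBIC)
cv2.imwrite("pics/t1.png",a[:600]);cv2.imwrite("pics/s1.png",b[:600])
E
```

```text
axes [[0.01, -0.99, 0.15], [-1.0, -0.01, 0.02], [-0.02, -0.15, -0.99]]
[277.10531558 437.34884211] [543.91236481 408.86898016]
[650.32333111 406.76872597] [612.71361454  80.26737986]
plug [0.532 0.063 0.09 ]
heater [ 0.52  -0.204  0.08 ]
bar [ 0.433 -0.182  0.098]
vial a [ 0.51  -0.072  0.042]
vial b [ 0.576 -0.071  0.042]
case [ 0.393 -0.053  0.014]
decoy [0.645 0.076 0.03 ]
corner [ 0.599 -0.368  0.   ]
calc [0.301 0.06  0.02 ]
```

View pics/t1.png

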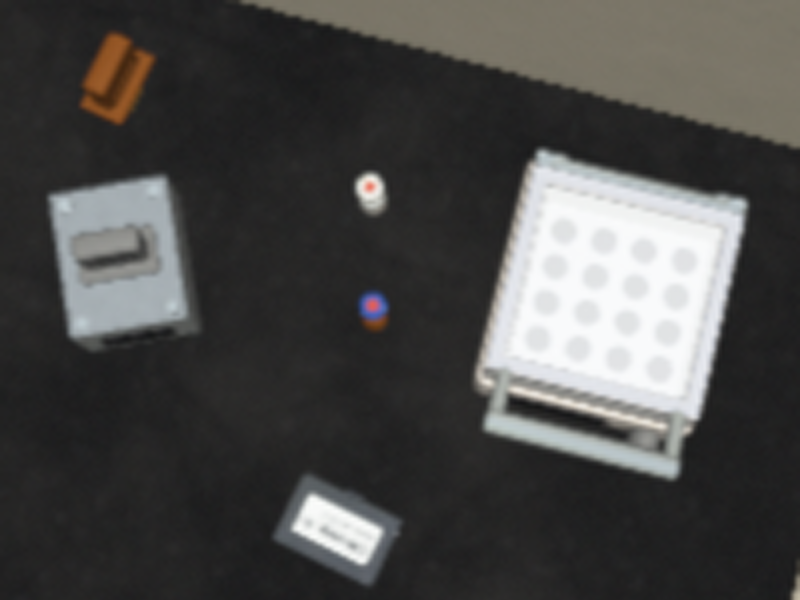

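View pics/s1.png

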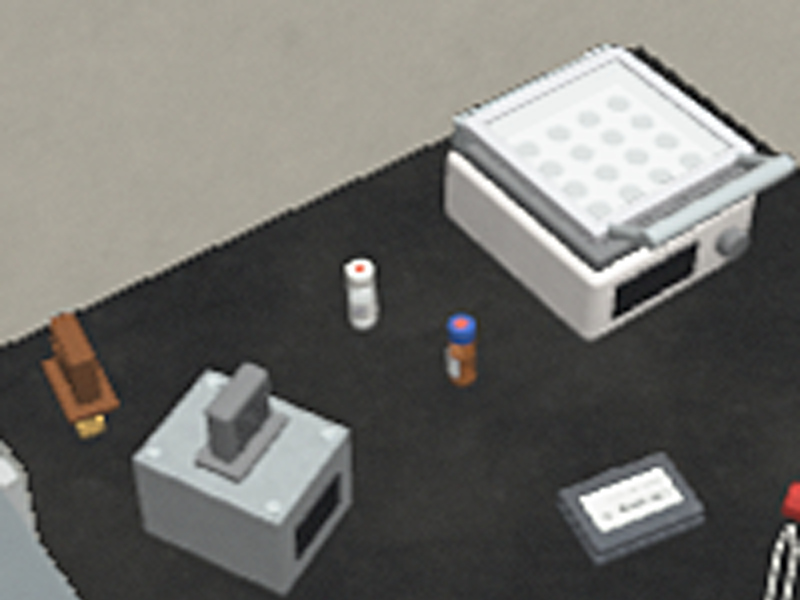

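```bash
cat >> h.py <<'E'
def Rt(yaw,tilt): # tool x at yaw; z down, tilted by `tilt` deg toward the horizontal direction yaw-90 (away from robot)
    y=np.radians(yaw);t=np.radians(tilt)
    x=np.array([np.cos(y),np.sin(y),0]);h=np.array([np.sin(y),-np.cos(y),0])
    z=-np.cos(t)*np.array([0,0,1])+np.sin(t)*h
    return np.column_stack([x,np.cross(z,x),z])
def plan(p,Rg,n=1,p0=None,R0=None):
    s=manip.state(); p0=s["tool_pos"] if p0 is None else p0
    R0=R.from_quat(s["tool_rot"],scalar_first=True).as_matrix() if R0 is None else R0
    from scipy.linalg import logm,expm
    T0=np.eye(4);T0[:3,:3]=R0;T0[:3,3]=p0;T1=np.eye(4);T1[:3,:3]=Rg;T1[:3,3]=p
    # equal rows: shift d then turn w each; solve d for constant turn
    w=R.from_matrix(R0.T@Rg).as_rotvec()/n
    M=sum(R.from_rotvec(w*k).as_matrix() for k in range(n))
    d=np.linalg.solve(M,R0.T@(np.array(p)-p0))
    print("x%d"%n,(d*1e3).round(1).tolist(),np.degrees(w).round(2).tolist())
    q=np.array(p0);Q=np.array(R0)
    for k in range(n):
        q=q+Q@d;Q=Q@R.from_rotvec(w).as_matrix()
        if k in(n//3,2*n//3): print("  via",q.round(3))
E
python3 - <<'E'
from h import *
t=load("top0");s=load("scene0")
T=lambda u,v,z:onz(t,219.6+u/4,119.6+v/4,z)
S=lambda u,v,z:onz(s,199.6+u/4,129.6+v/4,z)
def ang(a,b): d=b-a; return np.degrees(np.arctan2(d[1],d[0])),np.linalg.norm(d)
c=[T(u,v,.056) for u,v in((49,195),(167,177),(187,327),(72,338))]
print("iso top",np.mean(c,0),[ang(c[i],c[(i+1)%4]) for i in range(4)])
c=[S(u,v,.056) for u,v in((134,460),(210,372),(351,432),(291,520))]
print("iso S",np.mean(c,0),[ang(c[i],c[(i+1)%4]) for i in range(4)])
print("fin T",T(106,247,.096),"S",S(238,389,.096))
a,b=T(486,422,.1),T(678,468,.1);print("bar T",(a+b)/2,ang(a,b))
a,b=S(645,237,.1),S(792,163,.1);print("bar S",(a+b)/2,ang(a,b))
a,b=T(542,155,.085),T(747,203,.085);print("back T",(a+b)/2,ang(a,b))
for m in(proj,):pass
E
```

```text
iso top [0.53541321 0.06696431 0.056     ] [(np.float64(-80.81817629456434), np.float64(0.06552293446081006)), (np.float64(-170.93321503229797), np.float64(0.08425629699731363)), (np.float64(95.8922447022493), np.float64(0.06263091619233777)), (np.float64(11.188393581034672), np.float64(0.08071170285440156))]
iso S [0.53588129 0.06358383 0.056     ] [(np.float64(-80.14147365217909), np.float64(0.06348067835042268)), (np.float64(-169.14867770204526), np.float64(0.07995045784382178)), (np.float64(102.65589117201968), np.float64(0.058298373129635955)), (np.float64(14.442323207632361), np.float64(0.08304927136908807))]
fin T [0.53418746 0.06627147 0.096     ] S [0.53697639 0.064298   0.096     ]
bar T [ 0.43271564 -0.17989569  0.1       ] (np.float64(-103.09904881396952), np.float64(0.09955288861012239))
bar S [ 0.43296529 -0.18250781  0.1       ] (np.float64(-106.42681486458748), np.float64(0.09927810402072598))
back T [ 0.57456225 -0.21562627  0.085     ] (np.float64(-103.2849573581117), np.float64(0.11070842293621536))
```

```bash
python3 -c "
from h import *
plan([.535,.065,.2],Rt(99.5,0),12)"
```

```text
x12 [70.1, -8.7, 3.7] [-0.01, -0.01, -7.11]
  via [ 0.436 -0.404  0.226]
  via [ 0.544 -0.146  0.211]
```

>>> servo_tool(
  moves=[
    [[50, -5, 2.5, 0, 0, -5, 85], [50, -5, 2.5, 0, 0, -5, 85], [50, -5, 2.5, 0, 0, -5, 85], [50, -5, 2.5, 0, 0, -5, 85], [50, -5, 2.5, 0, 0, -5, 85], [50, -5, 2.5, 0, 0, -5, 85], [50, -5, 2.5, 0, 0, -5, 85], [50, -5, 2.5, 0, 0, -5, 85], [50, -5, 2.5, 0, 0, -5, 85], [50, -5, 2.5, 0, 0, -5, 85]],
  ],
)

```text
time: 1.35
tool_pos: [0.513, -0.2764, 0.2196]
tool_rot: [-0.0, 0.847, 0.532, -0.0]
contact_force: [0.9, -0.5, -1.0]
gripper_width: 0.992
grasp_force: 0.0
```

```bash
python3 -c "
from h import *
print(manip.state()['tool_pos'],manip.state()['joint_pos'])
plan([.535,.065,.2],Rt(99.5,0),7)"
```

```text
[ 0.51298589 -0.27641829  0.21964267] [-6.21949352e-01 -2.96510012e-02  1.73909126e+00  7.13364782e-05
  1.43293269e+00 -1.73510193e-01]
x7 [49.3, -6.0, 2.8] [-0.01, -0.0, -5.03]
  via [ 0.548 -0.132  0.211]
  via [ 0.55  -0.033  0.206]
```

>>> servo_tool(
  moves=[
    [[49, -6, 3, 0, 0, -5, 85], [49, -6, 3, 0, 0, -5, 85], [49, -6, 3, 0, 0, -5, 85], [49, -6, 3, 0, 0, -5, 85], [49, -6, 3, 0, 0, -5, 60], [49, -6, 3, 0, 0, -5, 50], [49, -6, 2, 0, 0, -5, 50], [0, 0, 0, 0, 0, 0, 50], [0, 0, 0, 0, 0, 0, 50]],
  ],
)

```text
time: 2.48
tool_pos: [0.5354, 0.0612, 0.2001]
tool_rot: [0.0, 0.649, 0.761, -0.0]
contact_force: [-0.1, -1.0, -1.3]
gripper_width: 0.583
grasp_force: 0.0
```

```bash
python3 -c "
from h import *
f=snap('wrist','w1')
print(manip.state()['tool_pos'], proj(f,[.535,.065,.096]),proj(f,manip.state()['tool_pos']))
plan([.535,.065,.081],Rt(99.5,0),1)"
```

```text
[0.53559571 0.06073872 0.20015069] [327.60621887 197.20951846] [328.31803253 284.54290095]
x1 [4.3, 0.1, 119.1] [-0.01, 0.02, -0.42]
  via [0.535 0.065 0.081]
```

View pics/w1.png

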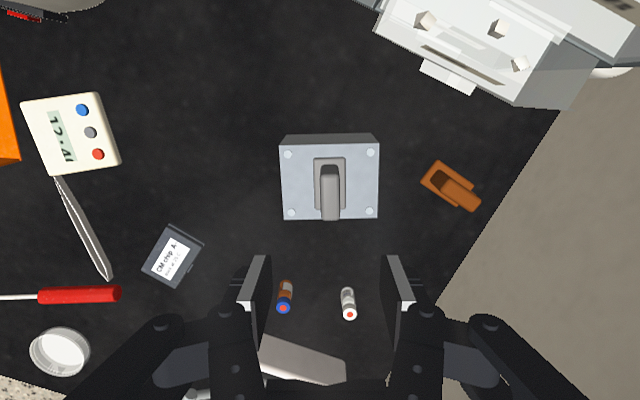

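The wrist view shows the plug fin centred at about (330,193) against a predicted (327.6,197). That is 1–2 mm off, so I descend.

>>> servo_tool(
  moves=[
    [[2, -1, 30, 0, 0, 0, 50], [2, 0, 30, 0, 0, 0, 50], [0, 0, 30, 0, 0, 0, 50], [0, 0, 20, 0, 0, 0, 50], [0, 0, 9, 0, 0, 0, 50], [0, 0, 0, 0, 0, 0, 5], [0, 0, 0, 0, 0, 0, 5], [0, 0, 0, 0, 0, 0, 5], [0, 0, 0, 0, 0, 0, 5], [0, 0, 0, 0, 0, 0, 5], [0, 0, 0, 0, 0, 0, 5]],
  ],
)

```text
time: 3.9
tool_pos: [0.5362, 0.0653, 0.0834]
tool_rot: [0.002, 0.648, 0.761, 0.002]
contact_force: [5.8, 1.5, 2.2]
gripper_width: 0.152
grasp_force: 61.8
```

Gripped at about 13 mm, which matches the fin. I pull straight up slowly.

>>> servo_tool(
  moves=[
    [[0, 0, -5, 0, 0, 0, 5], [0, 0, -5, 0, 0, 0, 5], [0, 0, -5, 0, 0, 0, 5], [0, 0, -8, 0, 0, 0, 5], [0, 0, -8, 0, 0, 0, 5], [0, 0, -12, 0, 0, 0, 5], [0, 0, -15, 0, 0, 0, 5], [0, 0, -15, 0, 0, 0, 5], [0, 0, 0, 0, 0, 0, 5], [0, 0, 0, 0, 0, 0, 5]],
  ],
)

```text
time: 5.15
tool_pos: [0.5337, 0.0653, 0.1541]
tool_rot: [-0.0, 0.649, 0.761, -0.0]
contact_force: [0.8, 0.2, -0.1]
gripper_width: 0.155
grasp_force: 61.7
```

```bash
python3 -c "
from h import *
f=snap('scene','s2')
cv2.imwrite('pics/s2c.png',cv2.resize(f['image'][130:290,180:400],None,fx=3,fy=3))
s=manip.state();print(s['tool_pos'],s['grasp_force'])
plan([.415,.075,s['tool_pos'][2]],Rt(99.5,0),4)"
```

```text
[0.53342851 0.0652785  0.15372222] 61.71554446220398
x4 [7.2, -28.8, 0.0] [-0.02, -0.0, -0.09]
  via [0.474 0.07  0.154]
  via [0.445 0.073 0.154]
```

View pics/s2c.png

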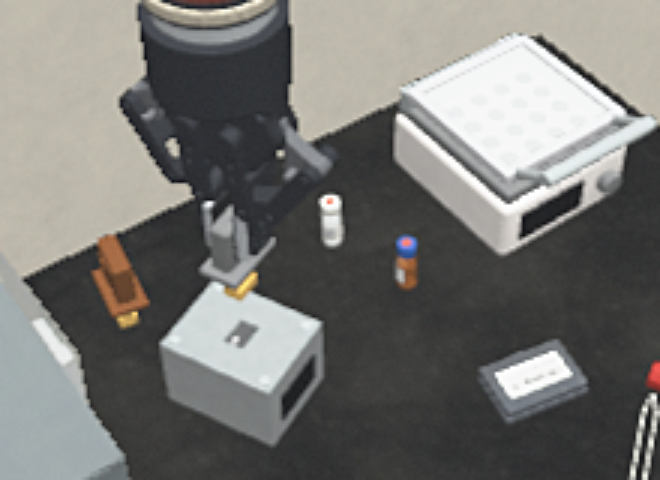

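Crop: the plug, with its golden blade at (240,285), hangs above the empty socket at (240,335), and the cover is shut. I carry it forward and set it down.

>>> servo_tool(
  moves=[
    [[4, -15, 0, 0, 0, 0, 5], [7, -29, 0, 0, 0, 0, 5], [7, -29, 0, 0, 0, 0, 5], [7, -29, 0, 0, 0, 0, 5], [4, -14, 0, 0, 0, 0, 5], [0, 0, 25, 0, 0, 0, 5], [0, 0, 25, 0, 0, 0, 5], [0, 0, 20, 0, 0, 0, 5], [0, 0, 15, 0, 0, 0, 5], [0, 0, 8, 0, 0, 0, 5], [0, 0, 4, 0, 0, 0, 5], [0, 0, 0, 0, 0, 0, 5]],
  ],
)

```text
time: 6.7
tool_pos: [0.415, 0.0755, 0.0575]
tool_rot: [0.0, 0.648, 0.761, 0.0]
contact_force: [-0.2, 0.1, -0.2]
gripper_width: 0.151
grasp_force: 61.8
```

>>> servo_tool(
  moves=[
    [[0, 0, 2, 0, 0, 0, 5], [0, 0, 1, 0, 0, 0, 5], [0, 0, 1, 0, 0, 0, 5], [0, 0, 0, 0, 0, 0, 5]],
  ],
)

```text
time: 7.2
tool_pos: [0.4147, 0.0755, 0.0533]
tool_rot: [-0.0, 0.649, 0.761, -0.0]
contact_force: [0.1, 0.5, -0.9]
gripper_width: 0.15
grasp_force: 61.8
```

>>> servo_tool(
  moves=[
    [[0, 0, 1, 0, 0, 0, 5], [0, 0, 0.5, 0, 0, 0, 5], [0, 0, 0, 0, 0, 0, 20], [0, 0, 0, 0, 0, 0, 45], [0, 0, 0, 0, 0, 0, 60], [0, 0, 0, 0, 0, 0, 60], [0, 0, -10, 0, 0, 0, 60], [0, 0, -30, 0, 0, 0, 60], [0, 0, -50, 0, 0, 0, 60], [0, 0, -60, 0, 0, 0, 60], [0, 0, 0, 0, 0, 0, 60], [0, 0, 0, 0, 0, 0, 60]],
  ],
)

```text
time: 8.7
tool_pos: [0.4147, 0.0755, 0.2022]
tool_rot: [0.0, 0.649, 0.761, 0.0]
contact_force: [0.0, 1.0, -0.2]
gripper_width: 0.706
grasp_force: 0.0
```

```bash
python3 -c "
from h import *
f=snap('wrist','w2')
u=np.array([np.cos(np.radians(-13.2)),np.sin(np.radians(-13.2)),0])
bar=np.array([.433,-.181,.098]); G=Rt(76.8,25)
tcp=bar+G[:,2]*.005
print('tcp grasp',tcp)
p=tcp-G[:,2]*.09; print(p); plan(p,G,9)"
```

```text
tcp grasp [ 0.43505726 -0.18148253  0.09346846]
[ 0.39802656 -0.17279705  0.17503616]
x9 [-27.7, -2.0, 3.0] [-2.75, -0.54, 2.44]
  via [ 0.417 -0.036  0.19 ]
  via [ 0.409 -0.118  0.181]
```

View pics/w2.png

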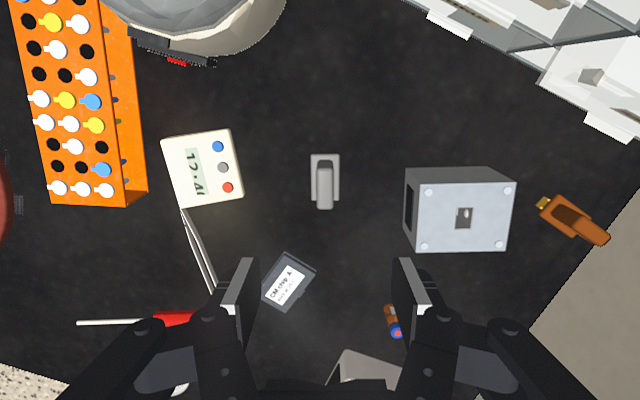

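The plug stands upright on the bench at (325,180) and the socket at (463,217) is empty. I go to a pre-grasp point in front of the bar.

>>> servo_tool(
  moves=[
    [[-28, -2, 3, -2.75, -0.5, 2.5, 30], [-28, -2, 3, -2.75, -0.5, 2.5, 30], [-28, -2, 3, -2.75, -0.5, 2.5, 30], [-28, -2, 3, -2.75, -0.5, 2.5, 30], [-28, -2, 3, -2.75, -0.5, 2.5, 30], [-28, -2, 3, -2.75, -0.5, 2.5, 30], [-28, -2, 3, -2.75, -0.5, 2.5, 30], [-28, -2, 3, -2.75, -0.5, 2.5, 30], [-26, -2, 3, -2.75, -0.5, 2.5, 30], [0, 0, 0, 0, 0, 0, 30], [0, 0, 0, 0, 0, 0, 30]],
  ],
)

```text
time: 10.12
tool_pos: [0.3982, -0.1727, 0.1737]
tool_rot: [0.166, 0.768, 0.603, 0.137]
contact_force: [-0.6, 1.0, 0.0]
gripper_width: 0.352
grasp_force: 0.0
```

```bash
python3 -c "
from h import *
f=snap('wrist','w3')
u=np.array([np.cos(np.radians(-13.2)),np.sin(np.radians(-13.2)),0])
bar=np.array([.433,-.181,.098]); G=Rt(76.8,25); yv=np.array([-u[1],u[0],0])
print(proj(f,bar),proj(f,bar+.05*yv),proj(f,bar-.05*yv),proj(f,manip.state()['tool_pos']),manip.state())
plan(bar+G[:,2]*.005,G,1)"
```

```text
[327.53998042 212.72137615] [326.79794756 137.14136997] [328.1845598  278.37522549] [327.869575   282.34193772] {'time': 10.175, 'joint_pos': array([-0.70449809, -0.73022962,  2.37539761,  0.22136425,  1.1169582 ,
       -0.52504636]), 'joint_vel': array([ 0.00798795, -0.00275749, -0.00965512, -0.00246897, -0.00320261,
       -0.00263438]), 'joint_efforts': array([-4.27102558e-01, -8.96533191e+00, -3.81064546e+01,  6.05312102e-01,
       -1.13033149e+00,  2.94596110e-03]), 'tool_pos': array([ 0.39854012, -0.17261629,  0.17411777]), 'tool_rot': array([0.1666159 , 0.76771469, 0.60341538, 0.13690568]), 'contact_force': array([ 0.54271264,  0.56514203, -0.78362424]), 'ft_torque': array([ 0.07023409,  0.23063493, -0.00075564]), 'grasp_force': 0.0, 'gripper_width': 0.35500422942852927}
x1 [-0.8, 0.1, 89.0] [-0.1, -0.33, -0.54]
  via [ 0.435 -0.181  0.093]
```

View pics/w3.png

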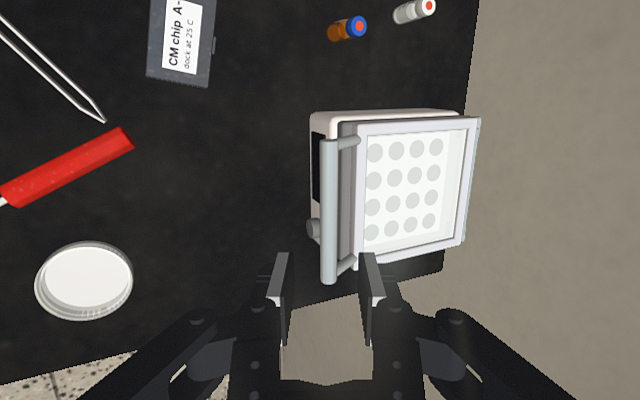

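The bar runs from (327,140) to (328,283), within a few pixels of the prediction, so I advance and grip it.

>>> servo_tool(
  moves=[
    [[0, 0, 25, 0, 0, 0, 30], [0, 0, 25, 0, 0, 0, 30], [0, 0, 20, 0, 0, 0, 30], [0, 0, 12, 0, 0, 0, 30], [0, 0, 7, 0, 0, 0, 30], [0, 0, 0, 0, 0, 0, 30]],
  ],
)

```text
time: 10.92
tool_pos: [0.4354, -0.1813, 0.094]
tool_rot: [0.167, 0.768, 0.603, 0.137]
contact_force: [-0.1, -0.2, -0.6]
gripper_width: 0.353
grasp_force: 0.0
```

>>> servo_tool(
  moves=[
    [[0, 0, 0, 0, 0, 0, 4], [0, 0, 0, 0, 0, 0, 4], [0, 0, 0, 0, 0, 0, 4], [0, 0, 0, 0, 0, 0, 4], [0, 0, 0, 0, 0, 0, 4], [0, 0, 0, 0, 0, 0, 4]],
  ],
)

```text
time: 11.68
tool_pos: [0.4353, -0.1818, 0.0943]
tool_rot: [0.168, 0.768, 0.603, 0.137]
contact_force: [-4.1, 0.7, 3.8]
gripper_width: 0.115
grasp_force: 58.8
```

```bash
python3 -c "
from h import *
s=manip.state();print(s['tool_pos'],s['gripper_width'],s['grasp_force'],s['contact_force'])
Q=R.from_quat(s['tool_rot'],scalar_first=True).as_matrix()
u=np.array([np.cos(np.radians(-13.2)),np.sin(np.radians(-13.2)),0])
g=lambda a:.1434*(-np.cos(np.radians(a+8.02))*u+np.sin(np.radians(a+8.02))*np.array([0,0,1]))
A=np.linspace(0,45,10)
for a,b in zip(A,A[1:]): print(b,(Q.T@(g(b)-g(a))*1e3).round(1))
print(s['tool_pos']+g(45)-g(0))"
```

```text
[ 0.43526803 -0.18175633  0.09434713] 0.11462809352648745 58.75205397605896 [-4.08917682  0.69019039  3.75546363]
5.0 [  0.1   7.3 -10.2]
10.0 [ 0.1  8.1 -9.5]
15.0 [ 0.1  8.9 -8.8]
20.0 [ 0.1  9.7 -8. ]
25.0 [ 0.1 10.3 -7.1]
30.0 [ 0.1 10.9 -6.2]
35.0 [ 0.1 11.4 -5.2]
40.0 [ 0.1 11.8 -4.2]
45.0 [ 0.1 12.1 -3.1]
[ 0.48953256 -0.19448396  0.18889459]
```

>>> servo_tool(
  moves=[
    [[0, 3.6, -5.1, 0, 0, 0, 4], [0, 3.7, -5.1, 0, 0, 0, 4], [0, 4, -4.8, 0, 0, 0, 4], [0, 4.1, -4.7, 0, 0, 0, 4], [0, 4.4, -4.4, 0, 0, 0, 4], [0, 4.5, -4.4, 0, 0, 0, 4], [0, 4.8, -4, 0, 0, 0, 4], [0, 4.9, -4, 0, 0, 0, 4], [0, 0, 0, 0, 0, 0, 4]],
  ],
)

```text
time: 12.8
tool_pos: [0.4481, -0.1848, 0.1405]
tool_rot: [0.164, 0.768, 0.604, 0.135]
contact_force: [-16.4, 0.4, 3.4]
gripper_width: 0.117
grasp_force: 58.7
```

>>> servo_tool(
  moves=[
    [[0, 4.2, -4, 0, 0, 0, 4], [0, 4.2, -4, 0, 0, 0, 4], [0, 5, -3.3, 0, 0, 0, 4], [0, 5.1, -3.3, 0, 0, 0, 4], [0, 5.6, -2.6, 0, 0, 0, 4], [0, 5.7, -2.6, 0, 0, 0, 4], [0, 0, 0, 0, 0, 0, 4]],
  ],
)

```text
time: 13.68
tool_pos: [0.4684, -0.19, 0.1741]
tool_rot: [0.167, 0.768, 0.603, 0.137]
contact_force: [-13.0, 4.4, 6.4]
gripper_width: 0.118
grasp_force: 58.9
```

>>> servo_tool(
  moves=[
    [[0, 5.5, -2.5, 0, 0, 0, 4], [0, 5.6, -2.4, 0, 0, 0, 4], [0, 5.7, -1.8, 0, 0, 0, 4], [0, 5.5, -1.6, 0, 0, 0, 4], [0, 0, 0, 0, 0, 0, 4], [0, 0, 0, 0, 0, 0, 4], [0, 0, 0, 0, 0, 0, 4]],
  ],
)

```text
time: 14.55
tool_pos: [0.4852, -0.1941, 0.1915]
tool_rot: [0.168, 0.768, 0.603, 0.138]
contact_force: [-8.2, 2.8, 6.1]
gripper_width: 0.114
grasp_force: 59.7
```

```bash
python3 -c "
from h import *
f=snap('scene','s4')
cv2.imwrite('pics/s4c.png',cv2.resize(f['image'][50:290,200:440],None,fx=2.5,fy=2.5))
s=manip.state();print(s['tool_pos'],s['contact_force'],s['grasp_force'])
Q=R.from_quat(s['tool_rot'],scalar_first=True).as_matrix()
b=s['tool_pos']-.005*Q[:,2]
u=np.array([np.cos(np.radians(-13.2)),np.sin(np.radians(-13.2)),0])
h=np.array([.433,-.181,.078])+.142*u
d=b-h;print(b,np.linalg.norm([d@u,d[2]]),np.degrees(np.arctan2(d[2],-d@u))-8.02)"
```

```text
[ 0.48518664 -0.19411678  0.19148265] [-8.16373663  3.40702501  6.76348429] 59.71256911754608
[ 0.48311573 -0.19365863  0.19601049] 0.14860611503476553 44.551839415616286
```

View pics/s4c.png

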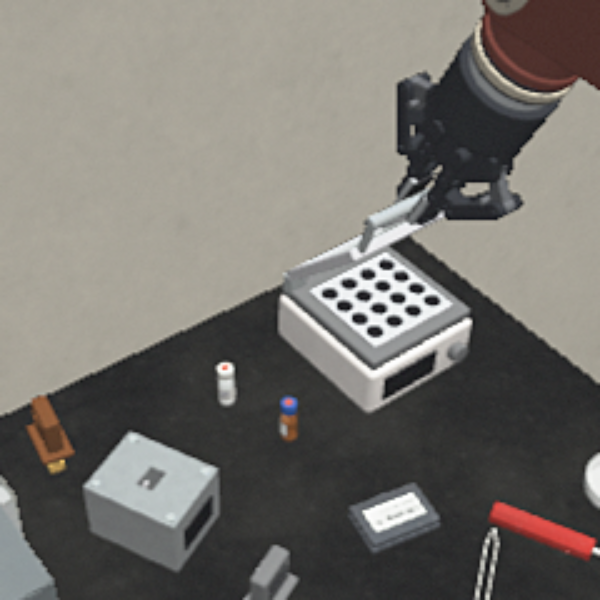

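The cover is held about half open, the plug stands clear at crop (270,575), and the vials and case have not moved. As a quick check, I compare the bar's left end, crop (372,217), with its projection at several angles.

```bash
python3 -c "
from h import *
f=load('s4')
u=np.array([np.cos(np.radians(-13.2)),np.sin(np.radians(-13.2)),0]);y=np.array([-u[1],u[0],0]);z=np.array([0,0,1])
h=np.array([.433,-.181,.078])+.142*u
for a in(35,40,45,50,55):
    r=np.radians(a+8.02);b=h+.1434*(-np.cos(r)*u+np.sin(r)*z)+.05*y
    print(a,((proj(f,b)-[200,50])*2.5).round(1))
print(manip.state()['joint_vel'].round(3))"
```

```text
35 [379.8 252.2]
40 [372.9 237.3]
45 [365.3 222.7]
50 [357.1 208.6]
55 [348.3 195.2]
[ 0.    -0.    -0.002  0.    -0.    -0.001]
```

```bash
python3 -c "
from h import *
print(manip.job_done())"
```

```text
the job is handed in; nothing more can be done
None
```

The link plug is out and standing on the bench, the arm is holding the heater cover at about 45 degrees (by my own measurement), and the job is handed in; no verdict came back.

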